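# Couple the washed harmonicas to the drying manifold

## Robot

A 7-joint arm with a two-finger parallel gripper is mounted at the origin on the work surface. World frame = base frame: x ahead of the robot, y to its left, z up, the work surface at z = 0. Lengths are in m, angles in degrees, forces in N, time in s.
With the tool pointing down it reaches from about 0.4 to 0.9 m from the base axis. Payload 5.6 kg.
Tool frame: the origin (TCP) lies on the centre line of the jaws, within the pads' length; the fingertips stand 14 mm ahead of it and the grasp point (between the pads) lies 5 mm behind it; z points along the fingers, y is the line along which they close (so a half turn about z gives the same grasp; the last joint's range is limited). The gripper opens to 92 mm and grips with 3 to 60 N. Pads are 20 mm wide; open, the fingers measure 128 mm over their backs; the gripper's body (75 mm by 189 mm) begins 69 mm behind the grasp point.
Start: joints at [-65.89, 26.786, -0.665, 91.828, 0.344, 61.387, -3.226], TCP at [0.291, 0.581, 0.196] pointing down, gripper open.
Joint ranges: [-144.91, 144.91], [-17.63, 115.5], [-89.93, 88.59], [15.96, 139.68], [-74.01, 254.01], [8.47, 105.57], [-167.45, 167.45]. Speed limits (degrees/s): [147.25, 147.25, 180, 180, 180, 180, 180].

## Interface

Orientations are given as a 3x3 rotation matrix whose columns are the frame's x, y, z axes.
In Python, from rig import manip, eyes gives the robot as it stands. Calls block until the motion is done:
- manip.move_to(position, orientation): joint-space move of the TCP to a pose.
- manip.move_l(position, velocity=0.15, orientation=None, max_force=None): straight line of the TCP; orientation=None keeps the orientation; velocity is the mean speed in m/s. With max_force (N) it stops when the force on the tool has changed by that much, and returns True; else False.
- manip.move_j(angles): joint-space move.
- manip.ungrasp() and manip.grab(strength=None): open the fingers fully, or close them until they stop; strength is the grip in N (None keeps the last).
- manip.dwell(seconds).
- manip.inverse_kinematics(position, orientation): joint angles nearest the present ones, or None.
- eyes.read_camera(name): name is "side" or "top" or "wrist"; returns the picture (400x640x3 uint8, red, green, blue); there is no depth.
- eyes.calibration(name): a dict with "fx", "fy", "cx", "cy" (pixels), "cam_to_world" (4x4, takes a point from camera to world coordinates); the wrist camera has in their place "mount" (4x4, takes a point from camera to tool coordinates, whose origin is the TCP and whose axes are the flange's). Camera axes: x right, y up, looking along -z (the intrinsics and any distortion apply to the point x, -y, -z); pixel columns grow to the right and rows downward; lengths in m; the calibration is good to about 2 mm. A picture is of the moment at which its call begins: read the wrist's pose just before it. calibration takes no time and is no camera call.
A pose or a line that the arm cannot do raises manip.Unreachable and nothing moves.
- manip.sign_off(): hands the job in; it is judged then, once.
Readings, each from a call of its own:
- manip.current_time_s(): time.
- manip.current_joint_positions(): joint angles.
- manip.current_qd(): joint speeds.
- manip.current_tau(): joint torques, N m.
- manip.current_ee_pos(): TCP position.
- manip.current_orientation(): TCP orientation.
- manip.current_wrist_force(): force on the tool from outside, world axes, zero at the start.
- manip.current_torque(): the same for the moment, N m.
- manip.current_gripper_width(): opening from 0.0 (shut) to 1.0 (fully open).
- manip.current_grasp_force(): force on a finger pad.
Only numpy, scipy, OpenCV 4.12 (cv2) and the standard library are available. Lean on these libraries where they do the work, as an engineer would, in place of code of your own. Each camera call takes 0.05 s, during which the arm holds its last target. There are 200 camera calls.

## Task

Get the washed harmonicas drying: stand the empty glass votive cup on the blue felt pad beside the manifold's drain, and couple every harmonica in the rack to a coupler of its own - pull the coupler's sleeve back down until it stays, press the plug fully home, and see the sleeve spring forward and lock it. Handle harmonicas and glass gently, leave no sleeve pulled back on an empty coupler, leave the pitch pipe and the reed tin where they are, and only when the cup and all the harmonicas are in place push the air lever all the way over to on.

Things in the scene. Friction and masses are not known exactly. Their poses are not given: they have to be found in the camera images.
- harp_red: Harmonica with a red comb, upright in a black boot ending below in a steel quick plug; about 0.14 kg; absent in some runs. Origin: centre of the boot's flat underside (the plug's shoulder), z up. Boot 30 (x) by 36 (y) by 22 mm tall; above it the harmonica, 20 (x) by 27 (y) mm, up to z = 100. Hold near the top across its 20 mm (x), gently: over 25 N on a finger pad dents it.
- harp_blue: Harmonica with a blue comb, upright in a black boot ending below in a steel quick plug; about 0.14 kg; absent in some runs. Origin: centre of the boot's flat underside (the plug's shoulder), z up. Boot 30 (x) by 36 (y) by 22 mm tall; above it the harmonica, 20 (x) by 27 (y) mm, up to z = 100. Hold near the top across its 20 mm (x), gently: over 25 N on a finger pad dents it.
- harp_green: Harmonica with a green comb, upright in a black boot ending below in a steel quick plug; about 0.14 kg; absent in some runs. Origin: centre of the boot's flat underside (the plug's shoulder), z up. Boot 30 (x) by 36 (y) by 22 mm tall; above it the harmonica, 20 (x) by 27 (y) mm, up to z = 100. Hold near the top across its 20 mm (x), gently: over 25 N on a finger pad dents it.
- harp_white: Harmonica with a white comb, upright in a black boot ending below in a steel quick plug; about 0.14 kg; absent in some runs. Origin: centre of the boot's flat underside (the plug's shoulder), z up. Boot 30 (x) by 36 (y) by 22 mm tall; above it the harmonica, 20 (x) by 27 (y) mm, up to z = 100. Hold near the top across its 20 mm (x), gently: over 25 N on a finger pad dents it.
- plug_red (a point): Nose of the red harmonica's plug, 38 mm straight below its shoulder. All four plugs are alike: round, 16 mm across, its nose bevelled by 1 mm, with an 8 mm thick waist from 18 to 28 mm below the shoulder.
- rack: Wooden rack, 70 (x) by 260 (y) by 55 mm high, fixed; origin under its centre. Four 21 mm square through holes in its top at x = 0, y = -93, -31, 31, 93 mm; harmonicas stand in them, boots resting on the top at z = 55, harmonica x along rack x. A chrome sprung capo is clipped to its +y end and stays there.
- manifold: Fixed aluminium air manifold, block 50 (x) by 275 mm (y from -150 to 125) by 25 mm high, origin on the ledge below the middle coupler. Three brass couplers stand on it at x = 0, y = 70, 0, -70 mm, mouths up. On its -y end the air lever; at its +y end a 12 mm brass drain standpipe, 74 mm high, at y = 116 mm; beyond that a blue felt pad on the ledge.
- pad (a point): Centre of the round blue felt pad (80 mm across, flat on the ledge, 1 mm), at x = 0, y = 165 mm of the manifold; the place for the glass cup.
- votive: Empty green glass votive cup, straight sided, 56 mm across, 58 mm high, wall 4 mm, 0.13 kg; origin at the centre of its underside. Glass: more than 25 N on a finger pad is too much. It may get knocked along the ledge during the work.
- air_lever (a joint): Air lever, rad: 0 = off (leaning to the manifold's -x, towards the robot), 1.0 = fully on (leaning to +x). Stays where it is left, a light push (about 1 N at the tip) moves it. Pivot at x = 0, y = -125, z = 47 mm of the manifold, turning about its y axis; 10 mm rod.
- air_lever_tip (a point): Centre of the red 26 mm ball on the end of the air lever, 75 mm from its pivot.
- pitch_pipe: Orange plastic pitch pipe, a disc 68 mm across and 16 mm high, lying on the ledge; bystander, leave alone. Origin under its centre.
- reed_tin: Blue reed tin, 75 by 50 by 22 mm, on the ledge; bystander, leave alone. Origin under its centre.
- mouth1 (a point): Centre of the top rim of coupler 1 (manifold x = 0, y = 70, z = 95 mm). Brass tube, 33 mm across at its lip, 26.5 below, bore 18.5 mm, flared at the lip. A plug is home when its shoulder meets this rim (locked, it may ride up 2 mm).
- sleeve1 (a joint): Steel sleeve with a red band on coupler 1, m: 0 = forward (up), 0.014 = fully back (down). Ring 40 mm across, 20 mm tall, at 0 from 10 to 30 mm below the rim; spring 3 to 7 N. Forward, its two pins bar the bore 20 mm below the rim. Pulled down over 0.012 and let go, it stays back at about 0.0095; it springs to 0 by itself when a plug is home, and locks it.
- mouth2 (a point): Centre of the top rim of coupler 2 (manifold x = 0, y = 0, z = 95 mm). Brass tube, 33 mm across at its lip, 26.5 below, bore 18.5 mm, flared at the lip. A plug is home when its shoulder meets this rim (locked, it may ride up 2 mm).
- sleeve2 (a joint): Steel sleeve with a red band on coupler 2, m: 0 = forward (up), 0.014 = fully back (down). Ring 40 mm across, 20 mm tall, at 0 from 10 to 30 mm below the rim; spring 3 to 7 N. Forward, its two pins bar the bore 20 mm below the rim. Pulled down over 0.012 and let go, it stays back at about 0.0095; it springs to 0 by itself when a plug is home, and locks it.
- mouth3 (a point): Centre of the top rim of coupler 3 (manifold x = 0, y = -70, z = 95 mm). Brass tube, 33 mm across at its lip, 26.5 below, bore 18.5 mm, flared at the lip. A plug is home when its shoulder meets this rim (locked, it may ride up 2 mm).
- sleeve3 (a joint): Steel sleeve with a red band on coupler 3, m: 0 = forward (up), 0.014 = fully back (down). Ring 40 mm across, 20 mm tall, at 0 from 10 to 30 mm below the rim; spring 3 to 7 N. Forward, its two pins bar the bore 20 mm below the rim. Pulled down over 0.012 and let go, it stays back at about 0.0095; it springs to 0 by itself when a plug is home, and locks it.
- slug1 (a joint): White sprung slug in the bore of coupler 1 (2 and 3 have the same), m: 0 = held down by the pins (empty, sleeve forward); 0.012 = risen to 14 mm below the rim, holding the pins apart and so the sleeve back; about -0.01 = pushed down by a plug that is home. Pushing it takes 1.5 to 4 N plus rubbing, at most 8 N in all.
Mind the look-alikes: they are no part of the job. Of the things shaped like the votive, the green one is meant.

How it is judged (in metres and radians):
On the way, in this order (a step that is already met when the one before it is completed fails the run):
1. with the air lever still off, every harmonica is locked in a coupler, all sleeves are forward and the cup stands on the pad (((distance between harp_red and mouth1 below 0.006 m and value of joint sleeve1 below 0.003 m) or (distance between harp_red and mouth2 below 0.006 m and value of joint sleeve2 below 0.003 m) or (distance between harp_red and mouth3 below 0.006 m and value of joint sleeve3 below 0.003 m)) and angle between each of harp_red, harp_blue, harp_green, harp_white's own z axis and vertical below 0.12 rad and linear speed of each of harp_red, harp_blue, harp_green, harp_white below 0.02 m/s and ((distance between harp_blue and mouth1 below 0.006 m and value of joint sleeve1 below 0.003 m) or (distance between harp_blue and mouth2 below 0.006 m and value of joint sleeve2 below 0.003 m) or (distance between harp_blue and mouth3 below 0.006 m and value of joint sleeve3 below 0.003 m)) and ((distance between harp_green and mouth1 below 0.006 m and value of joint sleeve1 below 0.003 m) or (distance between harp_green and mouth2 below 0.006 m and value of joint sleeve2 below 0.003 m) or (distance between harp_green and mouth3 below 0.006 m and value of joint sleeve3 below 0.003 m)) and ((distance between harp_white and mouth1 below 0.006 m and value of joint sleeve1 below 0.003 m) or (distance between harp_white and mouth2 below 0.006 m and value of joint sleeve2 below 0.003 m) or (distance between harp_white and mouth3 below 0.006 m and value of joint sleeve3 below 0.003 m)) and horizontal distance between votive and pad below 0.015 m and angle between votive's own z axis and vertical below 0.1 rad and height (world z) of votive below 0.006 m and value of joint each of sleeve1, sleeve2, sleeve3 below 0.003 m and value of joint air_lever below 0.3 rad), for 0.2 s.
2. the air lever is pushed fully on (value of joint air_lever above 0.85 rad), for 0.2 s.
At the end, for the whole second after the job is handed in: Every present harmonica upright (within 0.12 rad) with its shoulder within 6 mm of a coupler's rim centre and that sleeve forward (under 3 mm); all three sleeves forward; the cup upright on the ledge with its centre within 15 mm of the pad's centre; air lever at 0.85 rad or more; everything at rest (((distance between harp_red and mouth1 below 0.006 m and value of joint sleeve1 below 0.003 m) or (distance between harp_red and mouth2 below 0.006 m and value of joint sleeve2 below 0.003 m) or (distance between harp_red and mouth3 below 0.006 m and value of joint sleeve3 below 0.003 m)) and angle between each of harp_red, harp_blue, harp_green, harp_white's own z axis and vertical below 0.12 rad and linear speed of each of harp_red, harp_blue, harp_green, harp_white, votive below 0.02 m/s and ((distance between harp_blue and mouth1 below 0.006 m and value of joint sleeve1 below 0.003 m) or (distance between harp_blue and mouth2 below 0.006 m and value of joint sleeve2 below 0.003 m) or (distance between harp_blue and mouth3 below 0.006 m and value of joint sleeve3 below 0.003 m)) and ((distance between harp_green and mouth1 below 0.006 m and value of joint sleeve1 below 0.003 m) or (distance between harp_green and mouth2 below 0.006 m and value of joint sleeve2 below 0.003 m) or (distance between harp_green and mouth3 below 0.006 m and value of joint sleeve3 below 0.003 m)) and ((distance between harp_white and mouth1 below 0.006 m and value of joint sleeve1 below 0.003 m) or (distance between harp_white and mouth2 below 0.006 m and value of joint sleeve2 below 0.003 m) or (distance between harp_white and mouth3 below 0.006 m and value of joint sleeve3 below 0.003 m)) and horizontal distance between votive and pad below 0.015 m and angle between votive's own z axis and vertical below 0.1 rad and height (world z) of votive below 0.006 m and value of joint each of sleeve1, sleeve2, sleeve3 below 0.003 m and value of joint air_lever above 0.85 rad); the robot touches nothing.
It fails at once if a harmonica is squeezed or pressed too hard by the fingers (contact force between the fingers and harp_red above 60 N or contact force between the fingers and harp_blue above 60 N or contact force between the fingers and harp_green above 60 N or contact force between the fingers and harp_white above 60 N).
It fails at once if the glass cup is squeezed or pressed too hard by the fingers (contact force between the fingers and votive above 60 N).
It fails at once if the air lever is put on while a harmonica is not yet locked in (value of joint air_lever above 0.5 rad and not (((distance between harp_red and mouth1 below 0.006 m and value of joint sleeve1 below 0.003 m) or (distance between harp_red and mouth2 below 0.006 m and value of joint sleeve2 below 0.003 m) or (distance between harp_red and mouth3 below 0.006 m and value of joint sleeve3 below 0.003 m)) and ((distance between harp_blue and mouth1 below 0.006 m and value of joint sleeve1 below 0.003 m) or (distance between harp_blue and mouth2 below 0.006 m and value of joint sleeve2 below 0.003 m) or (distance between harp_blue and mouth3 below 0.006 m and value of joint sleeve3 below 0.003 m)) and ((distance between harp_green and mouth1 below 0.006 m and value of joint sleeve1 below 0.003 m) or (distance between harp_green and mouth2 below 0.006 m and value of joint sleeve2 below 0.003 m) or (distance between harp_green and mouth3 below 0.006 m and value of joint sleeve3 below 0.003 m)) and ((distance between harp_white and mouth1 below 0.006 m and value of joint sleeve1 below 0.003 m) or (distance between harp_white and mouth2 below 0.006 m and value of joint sleeve2 below 0.003 m) or (distance between harp_white and mouth3 below 0.006 m and value of joint sleeve3 below 0.003 m)))).
It fails at once if the pitch pipe is moved (distance of pitch_pipe from where it was at the start of the episode above 0.02 m).
It fails at once if the reed tin is moved (distance of reed_tin from where it was at the start of the episode above 0.02 m).
Of harp_red, harp_blue, harp_green, harp_white only 2 to 3 are there at a start; the rules pass over those that are not, and their reading is None.
At some moment in a run one of votive may be knocked a few centimetres aside while the robot is not near it.
It also fails if it takes over 210 s, if anything falls off the work surface, if the arm or the gripper's body presses on something with over 40 N, if the wrist force passes 120 N, or if a joint passes its speed limit or range.

## Working session

There is one attempt and no reset: what is moved stays moved. The work goes in short steps, each a Python script; the robot and the scene stay as the last script left them, time stands still between calls to the robot, and variables do not carry over. Pictures are saved under pics/ and viewed, at most 14 in all, crops included, and the job is handed in when it is done.

```bash
ls; mkdir -p pics; python3 - <<'E'
from rig import manip, eyes
import cv2,numpy as np
np.set_printoptions(precision=4,suppress=True)
for n in("top","side"):
    cv2.imwrite(f"pics/{n}0.png",eyes.read_camera(n)[:,:,::-1]); print(n,eyes.calibration(n))
print(eyes.calibration("wrist"),manip.current_orientation(),manip.current_time_s())
E
```

```text
pics
top {'fx': 405.811007413596, 'fy': 405.811007413596, 'cx': 312.3204626424702, 'cy': 195.81389482776302, 'cam_to_world': array([[ 0.0064,  0.9774, -0.2114,  0.3608],
       [-1.    ,  0.0071,  0.0025,  0.0432],
       [ 0.0039,  0.2113,  0.9774,  0.9773],
       [ 0.    ,  0.    ,  0.    ,  1.    ]])}
side {'fx': 516.3754847003195, 'fy': 516.3754847003195, 'cx': 318.03950726825155, 'cy': 198.34367123000746, 'cam_to_world': array([[ 0.9984,  0.0352, -0.0451,  0.4854],
       [-0.057 ,  0.5454, -0.8362, -1.069 ],
       [-0.0049,  0.8374,  0.5465,  0.8018],
       [ 0.    ,  0.    ,  0.    ,  1.    ]])}
{'fx': 327.70541986482203, 'fy': 327.70541986482203, 'cx': 321.7100295454742, 'cy': 198.47438854729805, 'mount': array([[ 0.0004,  0.9623,  0.272 ,  0.0778],
       [ 1.    , -0.0002, -0.0008,  0.001 ],
       [-0.0007,  0.272 , -0.9623, -0.1883],
       [ 0.    ,  0.    ,  0.    ,  1.    ]])} [[-0.8943  0.4474 -0.0006]
 [ 0.4474  0.8943 -0.0015]
 [-0.0001 -0.0016 -1.    ]] 0.1
```

View pics/top0.png

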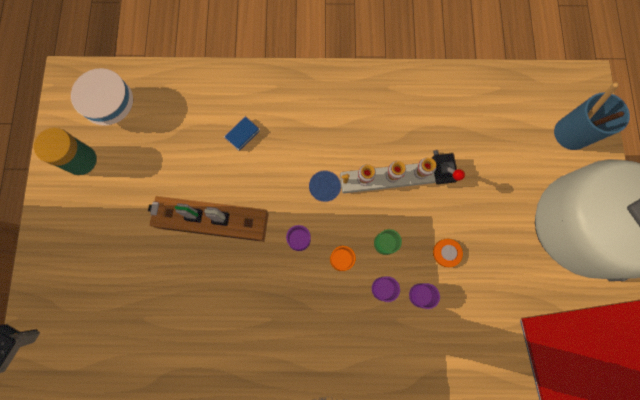

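View pics/side0.png

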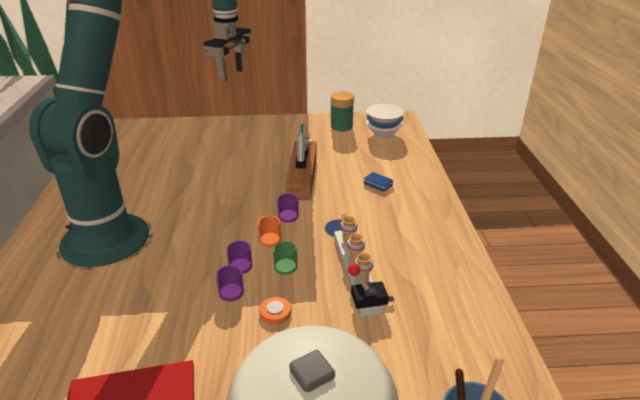

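The green cup is at top (387,242); the similar cups are purple at (298,238), (385,289), (424,295) and orange at (342,259), and the orange disc at (448,252) is the pitch pipe. The rack is at (208,218) with green and white harps visible. The manifold runs from (345,180) to (455,170) with the pad at (325,186). I'll confirm this in enlarged crops.

```bash
python3 - <<'E'
import cv2,numpy as np
t=cv2.imread("pics/top0.png")
a=cv2.resize(t[185:250,140:280],(800,371),interpolation=cv2.INTER_CUBIC)
b=cv2.resize(t[140:268,295:475],(800,569),interpolation=cv2.INTER_CUBIC)
cv2.imwrite("pics/c1.png",a);cv2.imwrite("pics/c2.png",b)
E
```

```text
(no output)
```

View pics/c1.png

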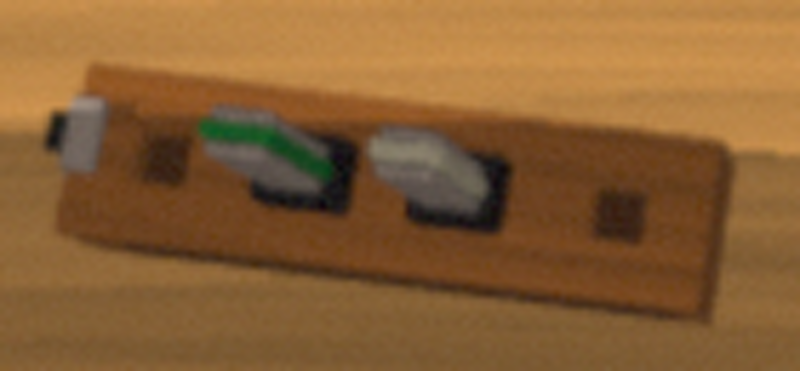

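View pics/c2.png

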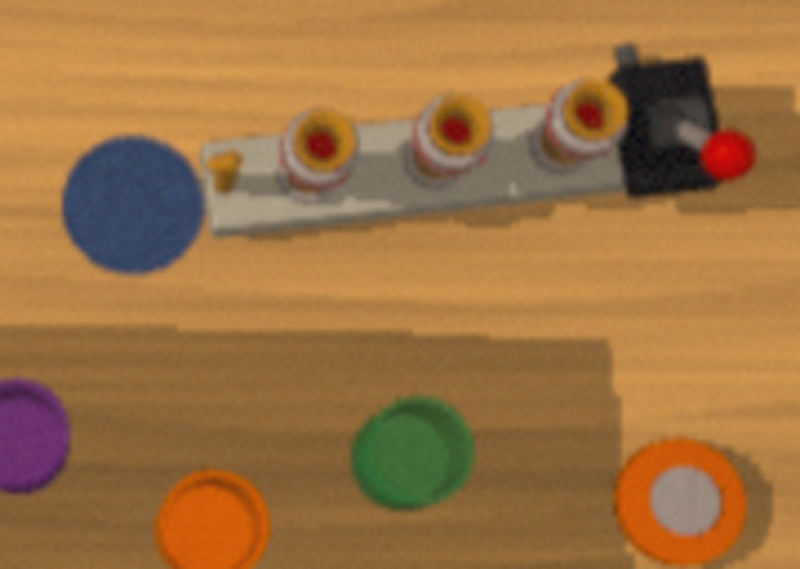

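c1 shows two harps, green (187,212) and white (213,214), with the outer holes at (168.9,212.7) and (248.5,222.6) empty. c2 shows the mouths at (367.2,172), (397.6,168.8) and (427.8,164.8), the pad at (324.9,186.1), and the only green cup near (388,242).

```bash
cat > h.py <<'E'
from rig import manip, eyes
import cv2, numpy as np
np.set_printoptions(precision=4,suppress=True)
def ray(u,v,z,c,T):
    d=T[:3,:3]@np.array([(u-c["cx"])/c["fx"],-(v-c["cy"])/c["fy"],-1.])
    o=T[:3,3]; return o+d*(z-o[2])/d[2]
def px(n,u,v,z):
    c=eyes.calibration(n); return ray(u,v,z,c,c["cam_to_world"])
def tool(yaw):
    # tool pointing down; closing axis (y) at angle yaw (rad) in world
    y=np.array([np.cos(yaw),np.sin(yaw),0]); z=np.array([0,0,-1.])
    return np.column_stack([np.cross(y,z),y,z])
def shot(name):
    "wrist picture + camera pose saved"
    p=np.array(manip.current_ee_pos());R=np.array(manip.current_orientation())
    im=eyes.read_camera("wrist"); c=eyes.calibration("wrist")
    T=np.eye(4);T[:3,:3]=R;T[:3,3]=p;T=T@c["mount"]
    cv2.imwrite(f"pics/{name}.png",im[:,:,::-1]); np.save(f"pics/{name}.npy",T)
    return im,T
def wpx(name,u,v,z): return ray(u,v,z,eyes.calibration("wrist"),np.load(f"pics/{name}.npy"))
def proj(T,P):
    c=eyes.calibration("wrist"); q=np.linalg.inv(T)@np.append(P,1); return np.array([c["cx"]-c["fx"]*q[0]/q[2],c["cy"]+c["fy"]*q[1]/q[2]])
E
python3 - <<'E'
from h import *
h1=px("top",168.9,212.65,.055);h4=px("top",248.5,222.6,.055)
m=[px("top",u,v,.095) for u,v in((367.2,172),(397.6,168.8),(427.8,164.8))]
pad=px("top",324.9,186.1,.001); v=px("top",387.7,242,.058)
print(h1,h4,np.linalg.norm(h1-h4)); print(*m,pad,v)
print(np.linalg.norm(m[0]-m[2]),np.linalg.norm((pad-m[1])[:2]))
d=h1-h4;print("rack yaw",np.degrees(np.arctan2(-d[0],d[1])))
d=m[0]-m[2];print("man yaw",np.degrees(np.arctan2(-d[0],d[1])))
d=pad-m[2];print("man yaw",np.degrees(np.arctan2(-d[0],d[1])))
for q in (h1,h4): print(np.linalg.norm(q[:2]))
E
```

```text
[0.5181 0.3706 0.055 ] [0.4963 0.1866 0.055 ] 0.1852642205438161
[ 0.6074 -0.0824  0.095 ] [ 0.6154 -0.1513  0.095 ] [ 0.6253 -0.2201  0.095 ] [0.5967 0.0097 0.001 ] [ 0.4538 -0.1305  0.058 ]
0.13882858147030286 0.1620912287444209
rack yaw -6.759257718094925
man yaw 7.421567857645606
man yaw 7.096162652352677
0.6370377216957358
0.5302645323997335
```

```bash
python3 - <<'E'
from h import *
man=np.radians(7.2); rk=np.radians(-6.8)
def go(p,y):
    manip.move_to(p,tool(y))
h1=np.array([.5181,.3706]);h4=np.array([.4963,.1866])
hg=h1+(h4-h1)/3; hw=h1+(h4-h1)*2/3
print(hg,hw)
V=[]
for n,p,y in(("hg",[*hg,.28],-rk*0+rk),("hw",[*hw,.28],rk),("m1",[.6074,-.0824,.22],man),("m2",[.6154,-.1513,.22],man),("vo",[.4538,-.1305,.2],man)):
    go(p,y); manip.dwell(.3); im,T=shot(n); print(n,manip.current_time_s(),np.array(manip.current_joint_positions()), proj(T,np.array([p[0],p[1],{'h':.155,'m':.095,'v':.058}[n[0]]])))
    V.append(im[:,:,::-1])
cv2.imwrite("pics/mos.png",cv2.resize(np.vstack([np.hstack(V[:2]),np.hstack(V[2:4])]),(800,500),interpolation=cv2.INTER_AREA))
E
```

```text
[0.5108 0.3093] [0.5036 0.2479]
hg 1.8 [-49.9668  17.6262  19.6887  95.1184  -6.3011  68.367  -35.5506] [322.8647 189.0397]
hw 2.5083 [-47.1022  13.8159  20.9465 100.0296  -5.3107  67.1424 -31.3638] [322.5893 189.3462]
m1 4.1833 [-17.9331  23.1852  29.6885  97.481  -12.6916  62.6811  22.8781] [321.6106 189.3425]
m2 4.9167 [-11.6695  25.5037  30.4739  94.5084 -14.1058  63.8477  29.9229] [321.497  189.8821]
vo 5.9667 [-17.5402   9.3836  33.0295 117.3747  -6.1793  54.9038  25.9026] [321.1744 184.0571]
```

View pics/mos.png

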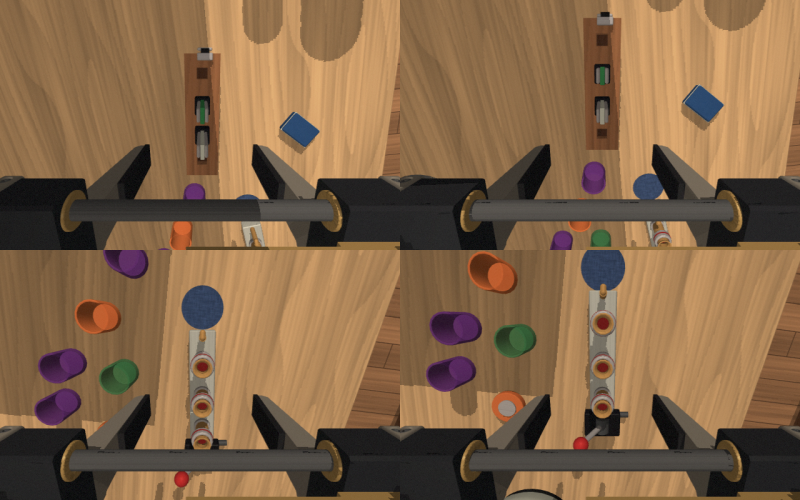

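View pics/vo.png

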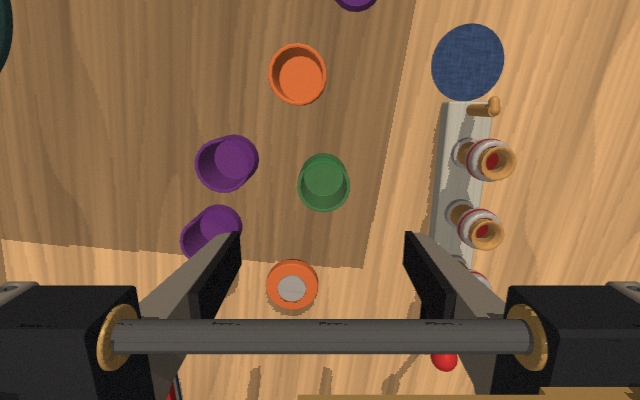

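In vo the green cup's rim centre is at about (323.5,186), within 2 px of the prediction. In the mosaic the mouth 1, mouth 2 and harp positions also agree with the top camera. I'll enlarge these to get fine positions.

```bash
python3 - <<'E'
from h import *
print(wpx("vo",323.5,186,.058))
V=[]
for n,(u,v) in dict(hg=(322,185),hw=(322,185),m1=(322,187),m2=(322,187)).items():
    im=cv2.imread(f"pics/{n}.png")[v-37:v+38,u-50:u+50]
    V.append(cv2.resize(im,(400,300),interpolation=cv2.INTER_CUBIC))
cv2.imwrite("pics/mos2.png",np.vstack([np.hstack(V[:2]),np.hstack(V[2:])]))
E
```

```text
[ 0.4564 -0.1322  0.058 ]
```

View pics/mos2.png

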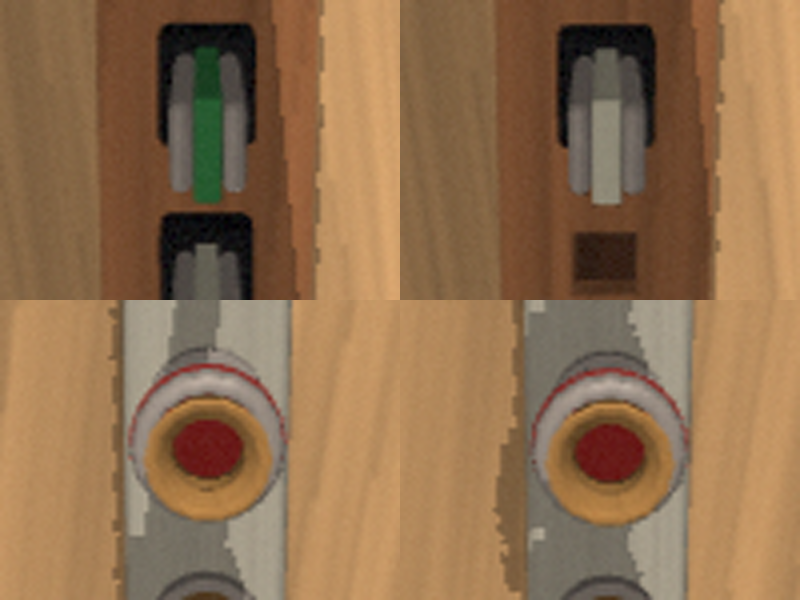

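The crops give mouth 1 at (324.1,189.6), mouth 2 at (324.3,190.6), green harp top at (323.9,185.8) and white at (323.5,185.9). The cup goes last because it may be knocked, so I'll pull sleeve 1 first.

```bash
python3 - <<'E'
from h import *
for n,u,v,z in(("m1",324.1,189.6,.095),("m2",324.25,190.6,.095),("hg",323.9,185.8,.155),("hw",323.5,185.9,.155)): print(n,wpx(n,u,v,z))
m=wpx("m1",324.1,189.6,.095)*.5+np.array([.6074,-.0824,.095])*.5
R=tool(np.radians(7.2))
manip.move_l([.48,-.1,.25]); manip.move_to([m[0],m[1],.18],R)
manip.ungrasp()
print(manip.move_l([m[0],m[1],.070],.08,max_force=8), manip.current_ee_pos())
f0=np.array(manip.current_wrist_force())
manip.grab(10); manip.dwell(.3)
print("lat",R.T@(np.array(manip.current_wrist_force())-f0),manip.current_gripper_width()*92,manip.current_grasp_force(),manip.current_ee_pos())
E
```

```text
m1 [ 0.6099 -0.0823  0.095 ]
m2 [ 0.6182 -0.1517  0.095 ]
hg [0.5122 0.3124 0.155 ]
hw [0.5049 0.2513 0.155 ]
False [ 0.6091 -0.0824  0.0706]
lat [-1.3753  3.6435  2.8789] 29.951723645712146 9.99971007462591 [ 0.6096 -0.0823  0.0701]
```

```bash
python3 - <<'E'
from h import *
manip.grab(30); manip.dwell(.2)
p=np.array(manip.current_ee_pos()); f0=np.array(manip.current_wrist_force()); print(p,f0,manip.current_gripper_width())
for d in(.004,.008,.012,.0145):
    manip.move_l([.6096,-.0823,.070-d],.03); manip.dwell(.2)
    print(d,manip.current_ee_pos(),np.array(manip.current_wrist_force())-f0,manip.current_gripper_width())
im,T=shot("g1"); cv2.imwrite("pics/g1c.png",cv2.resize(im[100:300,200:440,::-1],(720,600),interpolation=cv2.INTER_CUBIC))
E
```

```text
[ 0.6096 -0.0823  0.0701] [ 5.7759 -0.1032 -3.6525] 0.3126164162641344
0.004 [ 0.6098 -0.0823  0.0696] [-11.9402   0.8239  27.119 ] 0.3113653048919302
0.008 [ 0.6099 -0.0827  0.0676] [-17.4045   2.5102  41.1595] 0.307171348586808
0.012 [ 0.61   -0.0832  0.0645] [-18.344    2.9003  46.6227] 0.30899256761825505
0.0145 [ 0.6101 -0.0834  0.0624] [-20.595    1.7437  48.6089] 0.309825731184454
```

View pics/g1c.png

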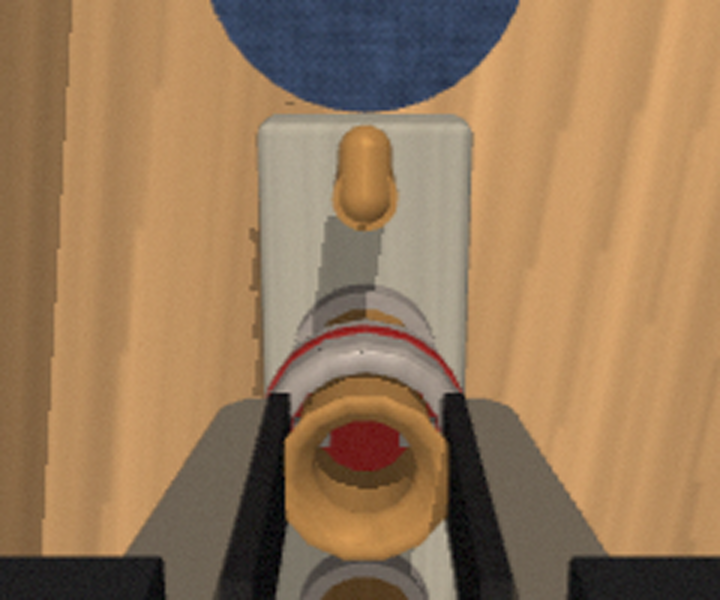

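The picture shows the pads across the lip at (285–447) with a gap of about 29 mm, so I seem to be gripping the lip rather than the sleeve. I'll release and compare side views.

```bash
python3 - <<'E'
from h import *
def sc():
    im=eyes.read_camera("side")[195:315,300:420,::-1]; return cv2.resize(im,(400,400),interpolation=cv2.INTER_CUBIC)
a=sc()
manip.ungrasp(); manip.dwell(.2); print(manip.current_wrist_force(),manip.current_ee_pos())
b=sc()
manip.move_l([.6099,-.0823,.22],.1); manip.dwell(.2); im,T=shot("m1b")
c=cv2.resize(im[150:225,272:372,::-1],(400,300),interpolation=cv2.INTER_CUBIC)
c=np.vstack([c,np.zeros((100,400,3),np.uint8)])
o=np.hstack([a,b]); cv2.imwrite("pics/s1.png",np.vstack([o,np.hstack([c,np.zeros_like(c)])])[:600] if 0 else cv2.resize(np.hstack([a,c]),(800,400)))
cv2.imwrite("pics/s1b.png",b)
E
```

```text
[-0.2772 -0.3049  0.263 ] [ 0.6096 -0.0823  0.0555]
```

View pics/s1.png

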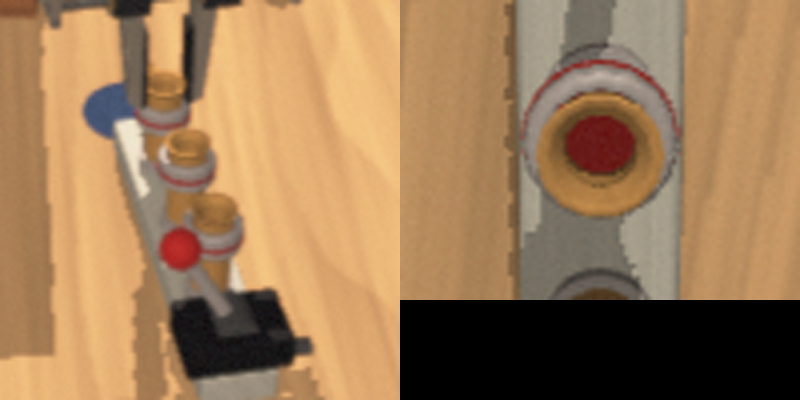

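The side crop shows the fingertips only about 10 mm below rim 1, at the top of the sleeve. In vo the tips at (240,232) also imply they sit about 20 mm behind where the TCP offset predicts. A gentle touch on the bare table will settle the true tip height.

```bash
python3 - <<'E'
from h import *
manip.move_l([.72,-.08,.22],.2); manip.move_l([.72,-.08,.05],.2)
print(manip.move_l([.72,-.08,-.04],.03,max_force=4), manip.current_ee_pos(),manip.current_wrist_force(),manip.current_gripper_width(),manip.current_orientation())
manip.move_l([.72,-.08,.22],.2);print(manip.current_time_s())
E
```

```text
True [ 0.72  -0.08  -0.018] [-0.2177  0.2058  5.3328] 1.0045322283936582 [[-0.1254  0.9921 -0.0004]
 [ 0.9921  0.1254  0.0003]
 [ 0.0003 -0.0004 -1.    ]]
21.0
```

The table contact puts the tips 18.5 mm behind the reported TCP (TCP z = tip z − 0.0185), not 14 mm ahead of it, so I'll use the measured value. Retrying sleeves 1 and 2 with the corrected height.

```bash
cat >> h.py <<'E'
TIP=.0185   # measured: tip z = TCP z + TIP ; grasp point = tip + .019
M=np.radians(7.2); RK=np.radians(-6.8)
m1=np.array([.6099,-.0823]); m2=np.array([.6182,-.1517])
E
cat > sl.py <<'E'
from h import *
import sys
m={"1":m1,"2":m2}[sys.argv[1]]; R=tool(M)
manip.ungrasp()
manip.move_to([*m,.2],R)
print("hit",manip.move_l([*m,.042],.08,max_force=8))
manip.grab(30); manip.dwell(.2)
f0=np.array(manip.current_wrist_force()); print("w",manip.current_gripper_width()*92,R.T@f0)
for z in(.034,.0275):
    manip.move_l([*m,z],.03); manip.dwell(.15); print(np.array(manip.current_wrist_force())-f0,manip.current_ee_pos())
manip.ungrasp(); manip.dwell(.2); manip.move_l([*m,.22],.1); manip.dwell(.2); shot("sl"+sys.argv[1])
E
python3 sl.py 1 && python3 sl.py 2; python3 - <<'E'
from h import *
a=[cv2.resize(cv2.imread(f"pics/sl{i}.png")[150:225,272:372],(400,300),interpolation=cv2.INTER_CUBIC) for i in(1,2)]
cv2.imwrite("pics/sls.png",np.hstack(a)); print(manip.current_time_s())
E
```

```text
hit False
w 34.63078122603692 [-0.0704 -1.4685 -0.8074]
[ 0.4436  0.1087 -0.2144] [ 0.6097 -0.0823  0.0337]
[-2.8381  1.0604  7.1908] [ 0.6097 -0.0823  0.028 ]
hit False
w 34.38917201991625 [-0.1348  0.0362  0.2788]
[-1.4509  0.101   5.3513] [ 0.6183 -0.1517  0.0342]
[-1.1658  1.3563  6.8649] [ 0.6183 -0.1517  0.028 ]
37.9
```

View pics/sls.png

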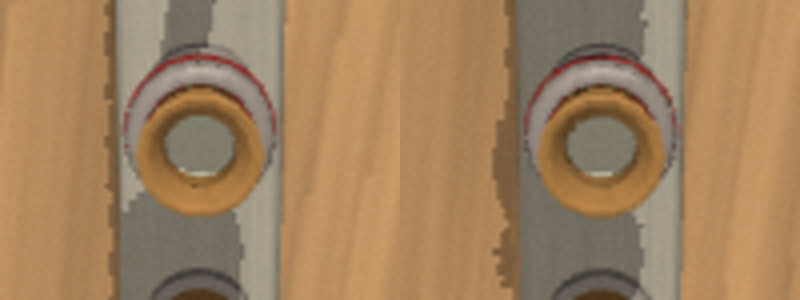

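Both couplers now show the white slug risen, so both sleeves are latched back. The rims are centred at (322.5,188) in each view. Next is the green harp.

```bash
cat > pick.py <<'E'
from h import *
import sys
h={"g":np.array([.5122,.3124]),"w":np.array([.5049,.2513])}[sys.argv[1]]
m,n={"1":(m1,"sl1"),"2":(m2,"sl2")}[sys.argv[2]]
y=wpx(n,322.5,188,.095); print("mouth",y,m)
R=tool(RK); manip.ungrasp()
manip.move_l([*m,.27],.3)
manip.move_to([*h,.25],R); manip.move_l([*h,.14],.2)
print("hit",manip.move_l([*h,.1035],.05,max_force=6))
manip.grab(18); manip.dwell(.2); print("w",manip.current_gripper_width()*92,manip.current_grasp_force(),manip.current_wrist_force())
manip.move_l([*h,.16],.06); manip.move_l([*h,.27],.15); manip.dwell(.2)
print("held",manip.current_gripper_width()*92,manip.current_grasp_force(),manip.current_wrist_force())
im,T=shot("held"+sys.argv[1])
p=np.array(manip.current_ee_pos()); R2=np.array(manip.current_orientation())
for dx in(-.0135,0,.0135): print("top pred",proj(T,p+R2@np.array([dx,0,-.0515])))
manip.move_to([*m,.27],tool(M)); manip.move_l([*m,.20],.15); print(manip.current_ee_pos(),manip.current_time_s())
E
python3 pick.py g 1; python3 -c "
import cv2;cv2.imwrite('pics/hgc.png',cv2.resize(cv2.imread('pics/heldg.png')[180:380,200:440],(720,600),interpolation=cv2.INTER_CUBIC))"
```

```text
mouth [ 0.6103 -0.0817  0.095 ] [ 0.6099 -0.0823]
hit False
w 19.73260363908872 17.99367517232895 [-0.3972  0.1423 -0.527 ]
held 20.0340574784118 17.993178963661194 [-0.1532 -0.549  -1.9467]
top pred [322.951  305.5225]
top pred [322.9956 280.216 ]
top pred [323.0424 253.6617]
[ 0.6104 -0.082   0.2005] 47.275
```

View pics/hgc.png

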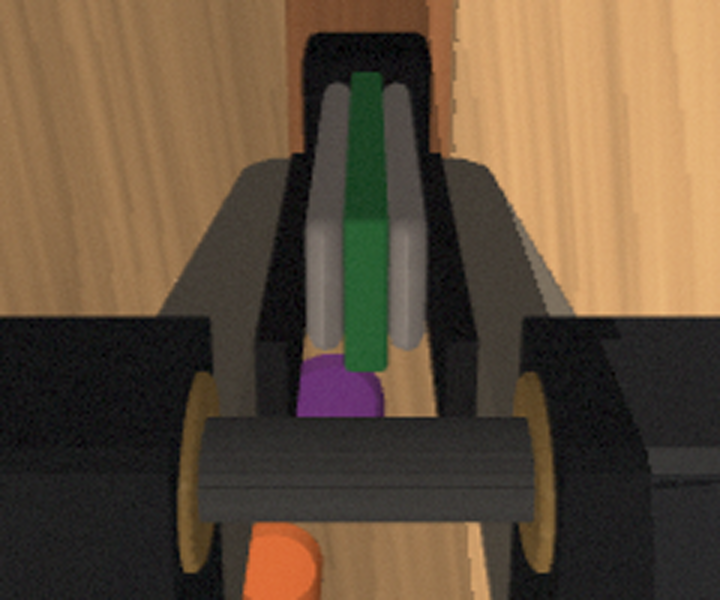

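The harp is held upright, with its top face at rows 253–303 against a predicted 254–305, under 1 mm off. Inserting it now.

```bash
cat > ins.py <<'E'
from h import *
import sys
m={"1":m1,"2":m2}[sys.argv[1]]
f0=np.array(manip.current_wrist_force())
def st(t): print(t,manip.current_ee_pos(),np.array(manip.current_wrist_force())-f0)
manip.move_l([*m,.188],.05)
hit=manip.move_l([*m,.160],.03,max_force=8); st(("mid",hit))
if not hit:
    hit=manip.move_l([*m,.1405],.02,max_force=16); manip.dwell(.3); st(("home",hit))
im,T=shot("ins"+sys.argv[1]); print(manip.current_gripper_width()*92,manip.current_grasp_force())
s=eyes.read_camera("side")[175:315,300:440,::-1]
cv2.imwrite(f"pics/insc{sys.argv[1]}.png",np.hstack([cv2.resize(im[150:350,200:440,::-1],(400,333)),cv2.resize(s,(333,333),interpolation=cv2.INTER_CUBIC)]))
E
python3 ins.py 1
```

```text
('mid', False) [ 0.6099 -0.0823  0.1601] [-1.192  -0.2222  0.1069]
('home', True) [ 0.6101 -0.0824  0.1434] [-0.8431 -0.1708  4.4078]
20.037737850378157 18.000487983226776
```

It reached exactly the expected home height (0.1434), and the force then relaxed. I'll release, check the sleeve, and fetch the white harp.

```bash
python3 - <<'E'
from h import *
print(manip.move_l([*m1,.1395],.02,max_force=15)); manip.dwell(.2)
manip.ungrasp(); manip.dwell(.2); manip.move_l([*m1,.27],.15)
E
python3 pick.py w 2 && python3 ins.py 2 && python3 - <<'E'
from h import *
print(manip.move_l([*m2,.1395],.02,max_force=15)); manip.dwell(.2)
manip.ungrasp(); manip.dwell(.2); manip.move_l([*m2,.30],.15)
manip.move_l([.53,-.02,.30],.3); manip.dwell(.3)
im,T=shot("aft"); s=eyes.read_camera("side")[170:310,290:430,::-1]; t=eyes.read_camera("top")[:,:,::-1]
cv2.imwrite("pics/topaft.png",t)
a=np.hstack([cv2.resize(s,(400,400),interpolation=cv2.INTER_CUBIC),cv2.resize(t[130:270,290:430],(400,400),interpolation=cv2.INTER_CUBIC)])
cv2.imwrite("pics/aft2.png",a); print(manip.current_time_s())
E
```

```text
True
mouth [ 0.6185 -0.1511  0.095 ] [ 0.6182 -0.1517]
hit False
w 20.001968457917894 17.995010912418365 [ 1.0529 -0.8173  0.6142]
held 19.69326389527403 17.99451917409897 [-0.2677  0.1402 -2.3962]
top pred [322.9664 305.3957]
top pred [323.0078 280.0876]
top pred [323.0513 253.5319]
[ 0.6188 -0.1544  0.2002] 62.0917
('mid', False) [ 0.62   -0.1577  0.162 ] [ 2.1286 -6.3077  3.4946]
('home', False) [ 0.6194 -0.1552  0.1416] [ 1.6291 -3.0336  1.3914]
19.861745993649738 18.00052374601364
False
69.2167
```

View pics/aft2.png

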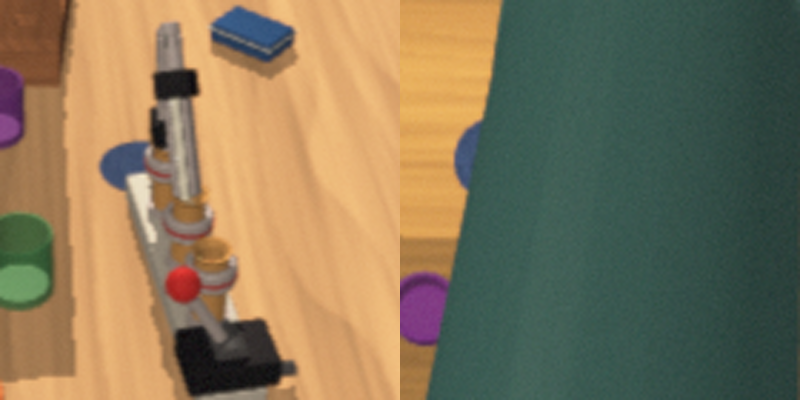

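The side crop shows something wrong. The white harp appears inverted and leaning at (175,110), since its plug probably struck the seated green harp during transport at too low a height. I'll look from the wrist.

```bash
python3 - <<'E'
from h import *
a=cv2.resize(cv2.imread("pics/heldw.png")[150:350,200:440],(400,333)); b=cv2.imread("pics/insc2.png")[:,:400]
w=cv2.resize(cv2.imread("pics/aft.png"),(427,267)); s=eyes.read_camera("side")[130:270,310:450,::-1]
w2=cv2.resize(s,(267,267),interpolation=cv2.INTER_CUBIC)
o=np.zeros((600,800,3),np.uint8);o[:333,:400]=a;o[:333,400:]=b[:333];o[333:,:427]=w;o[333:,430:697]=w2
cv2.imwrite("pics/dbg.png",o)
E
```

```text
(no output)
```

View pics/dbg.png

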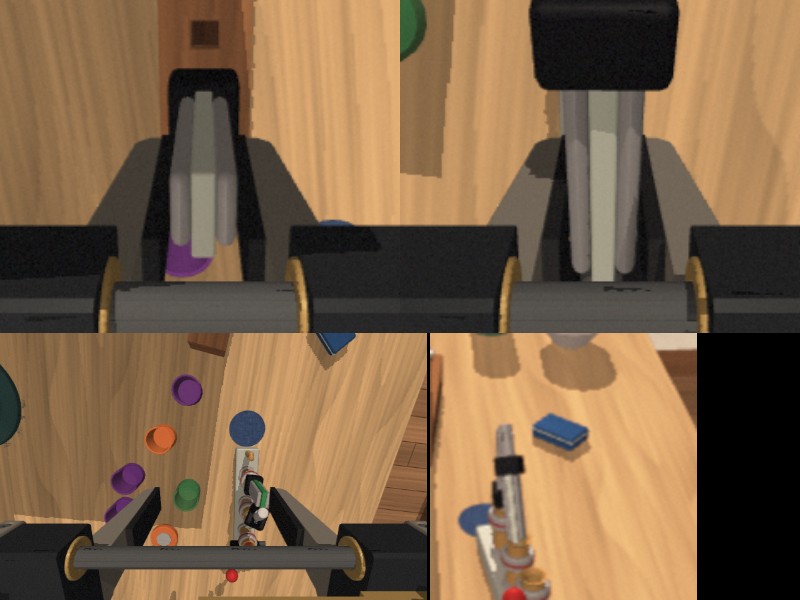

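dbg shows the white harp was knocked round in the grip. It now stands plug-up on or near coupler 2, leaning by the green harp, with its boot at wrist (384,275) and plug end at (393,273). I'll recover it by gripping the boot, laying the harp down, regrasping and inserting again, after triangulating from the pixels I already have.

```bash
cat >> h.py <<'E'
def rayd(u,v,c,T):
    d=T[:3,:3]@np.array([(u-c["cx"])/c["fx"],-(v-c["cy"])/c["fy"],-1.]); return T[:3,3],d/np.linalg.norm(d)
def tri(*rs):
    A=np.zeros((3,3));b=np.zeros(3)
    for o,d in rs:
        P=np.eye(3)-np.outer(d,d);A+=P;b+=P@o
    x=np.linalg.solve(A,b); return x,[np.linalg.norm((np.eye(3)-np.outer(d,d))@(x-o)) for o,d in rs]
E
python3 - <<'E'
from h import *
cs=eyes.calibration("side");cw=eyes.calibration("wrist");T=np.load("pics/aft.npy")
for n,s,w in(("plugend",(348.8,179.5),(393,272)),("boot",(351.6,199),(384,276)),):
    print(n,tri(rayd(*s,cs,cs["cam_to_world"]),rayd(*w,cw,T)))
# arm away, top view: dark / green blobs near couplers
manip.move_l([.50,.12,.30],.3); manip.dwell(.2)
t=eyes.read_camera("top"); s=eyes.read_camera("side"); cv2.imwrite("pics/t2.png",t[:,:,::-1]); cv2.imwrite("pics/s2.png",s[:,:,::-1])
def blobs(im,box,mask,n,amin):
    x0,y0,x1,y1=box; k,l,st,c=cv2.connectedComponentsWithStats(mask(im[y0:y1,x0:x1].astype(int)).astype(np.uint8))
    for i in range(1,k):
        if st[i,4]>=amin: print(n,st[i,:2]+[x0,y0],st[i,2:5],c[i]+[x0,y0])
blk=lambda a:a.max(2)<45
grn=lambda a:(a[...,1]>a[...,0]+25)&(a[...,1]>a[...,2]+25)
wht=lambda a:(a.min(2)>100)&(np.ptp(a,axis=2)<28)
for nm,im,box in(("top",t,(320,120,450,215)),("side",s,(320,165,400,290))):
    blobs(im,box,blk,nm+" blk",10); blobs(im,box,grn,nm+" grn",5); blobs(im,box,wht,nm+" wht",8)
blobs(t,(330,200,450,300),grn,"cup",60)
E
```

```text
plugend (array([ 0.607 , -0.0865,  0.2069]), [np.float64(0.0004181364358930623), np.float64(0.0004181364358932022)])
boot (array([ 0.6106, -0.1111,  0.1705]), [np.float64(0.001545713303821793), np.float64(0.001545713303821777)])
top blk [435 155] [ 15  29 279] [441.6165 169.3262]
top blk [388 157] [ 7 13 62] [391.4516 162.1452]
top blk [376 164] [ 7  3 15] [379.2667 164.9333]
top blk [361 173] [14  3 31] [367.2258 174.3226]
top grn [362 157] [11  4 42] [367.     158.5714]
top wht [378 155] [ 4  8 14] [379.7143 158.6429]
top wht [382 158] [ 5  5 16] [384.125 160.375]
top wht [363 163] [ 9  3 11] [366.2727 163.2727]
top wht [396 167] [12  7 22] [401.5    169.5455]
top wht [421 169] [ 7  5 11] [423.8182 171.5455]
top wht [390 173] [7 5 8] [392.75  175.625]
top wht [385 176] [3 5 8] [386.25 177.75]
top wht [389 180] [ 7  3 11] [392.3636 181.4545]
side blk [345 195] [ 14   9 107] [351.1589 199.0561]
side blk [344 213] [ 4  8 29] [345.3448 216.7586]
side blk [352 285] [11  5 49] [356.9592 287.2245]
side wht [346 179] [ 7 16 98] [348.949  186.6429]
side wht [346 205] [ 5 19 41] [348.2439 212.5854]
side wht [353 205] [ 6 33 86] [355.3721 220.5698]
side wht [340 221] [13 17 47] [347.1915 228.5532]
side wht [333 230] [ 8  7 14] [335.5714 232.0714]
side wht [337 243] [3 8 8] [337.875 246.5  ]
side wht [340 243] [ 24  25 134] [347.6567 253.7463]
side wht [361 263] [11  6 28] [365.6071 266.4286]
side wht [347 273] [ 21  16 100] [356.28 280.57]
cup [380 218] [ 27  25 509] [393.3006 230.5128]
```

The harp is resolved: boot centre (0.611,−0.111,0.170), plug end (0.607,−0.087,0.207), so it leans 34° toward green and its top rests on rim 2. The cup has also been knocked, to about (393,230). Next I'll check IK for the recovery: grip the boot, lay the harp down on free table at about (0.38,0.3), regrasp, insert with a tilted tool.

```bash
cat >> h.py <<'E'
def tilt(az,a,cam_up=True):
    "tool tilted a deg from straight down toward azimuth az (deg); camera above (x_tool along az when vertical) or below"
    z=np.radians(az);a=np.radians(a);r=np.array([np.cos(z),np.sin(z),0]);k=np.array([0,0,1.])
    t=-np.cos(a)*k+np.sin(a)*r; x=np.cos(a)*r+np.sin(a)*k
    if not cam_up:x=-x
    return np.column_stack([x,np.cross(t,x),t])
GP=.0375
def at(g,R): return np.asarray(g,float)-(-GP)*R[:,2]  # TCP from grasp point
E
python3 - <<'E'
from h import *
ok=lambda g,R:manip.inverse_kinematics(list(at(g,R)),R) is not None
q0=manip.current_joint_positions()
print("boot grasp",ok([.6106,-.1111,.17],tilt(97.2,0)),ok([.6106,-.1111,.17],tilt(97.2,0,False)))
for az in(0,20,38,60,90):
  for L in((.40,.28),(.45,.36)):
    print("lay",az,L,[a for a in(30,40,45,50) if ok([*L,.04],tilt(az,a,False))and ok([*L,.15],tilt(az,a,False))],
     "re",[e for e in(0,10,20,30,40) if ok([*L,.03],tilt(az,-e,True)) and ok([*L,.2],tilt(az,-e,True))])
for az in(-10,10,30,50): print("ins",az,[a for a in(40,50,60,70,80,90) if ok([*m2,.175],tilt(az,a)) and ok([*m2,.26],tilt(az,a))])
E
```

```text
boot grasp True True
lay 0 (0.4, 0.28) [30] re [0, 10, 20, 30, 40]
lay 0 (0.45, 0.36) [30, 40, 45, 50] re [0, 10, 20, 30, 40]
lay 20 (0.4, 0.28) [] re [0, 10, 20, 30, 40]
lay 20 (0.45, 0.36) [30, 40, 45, 50] re [0, 10, 20, 30, 40]
lay 38 (0.4, 0.28) [] re [0, 10, 20, 30, 40]
lay 38 (0.45, 0.36) [30, 40, 45] re [0, 10, 20, 30, 40]
lay 60 (0.4, 0.28) [30] re [0, 10, 20, 30, 40]
lay 60 (0.45, 0.36) [30, 40, 45, 50] re [0, 10, 20, 30, 40]
lay 90 (0.4, 0.28) [30, 40, 45, 50] re [0, 10, 20, 30, 40]
lay 90 (0.45, 0.36) [30, 40, 45, 50] re [0, 10, 20, 30, 40]
ins -10 [40, 50, 60, 70]
ins 10 [40, 50, 60, 70, 80, 90]
ins 30 [40, 50, 60, 70, 80, 90]
ins 50 [40, 50, 60, 70, 80, 90]
```

```bash
python3 - <<'E'
from h import *
def q(g,R):
    a=manip.inverse_kinematics(list(at(g,R)),R); return None if a is None else np.round(a).astype(int)
print("grasp",q([.6106,-.1111,.17],tilt(97.2,0)),q([.6106,-.1111,.17],tilt(97.2,0,False)))
for L in((.37,.36),(.36,.30),(.40,-.36)):
  for az in(-90,-60,90,60):
    for c in(False,True): print(L,az,c,q([*L,.25],tilt(az,0,c)),q([*L,.035],tilt(az,47,c)))
    L2=np.array(L)+.054*np.array([np.cos(np.radians(az)),np.sin(np.radians(az))])
    print("   re",q([*L2,.022],tilt(az,-38)),q([*L2,.2],tilt(az,-38)))
for az in(30,50,65): print("ins",az,q([*m2,.21],tilt(az,55)),q([*m2,.16],tilt(az,55)))
E
```

```text
grasp [-28  36  51 102 -32  58  42] [ -40   53   77  102  -54   72 -121]
(0.37, 0.36) -90 False [-84  15  43 112 -12  58 -36] [-85  58  36  93  -4  76 -50]
(0.37, 0.36) -90 True [-66  13  21 111  -5  58 137] [-66  52   9  92  16  78 112]
   re [ 30  60 -63 131  85  14  86] [ -77   18   65  134  -72   56 -142]
(0.37, 0.36) -60 False [-81  14  39 111 -11  58  -7] [-95  53  36 105  11  57 -42]
(0.37, 0.36) -60 True [  8  34 -75 106  35  68 131] [-40  56 -39 102  60  88  99]
   re [ -40   43   25  119  -70   59 -112] [ -71   39   68  118  -67   87 -120]
(0.37, 0.36) 90 False [-66  13  21 111  -5  58 137] [ 35  83 -77 130 100  29  81]
(0.37, 0.36) 90 True [-84  15  43 112 -12  58 -36] [ 35  83 -77 130 100  29 -99]
   re [-84  57  35  91  -8  72 -49] [-87  43  40  89  -2  86 -47]
(0.37, 0.36) 60 False [-69  13  24 111  -6  58 108] None
(0.37, 0.36) 60 True [-85  15  44 112 -12  58 -66] None
   re [-74  61  38  83 -21  84 -62] [-77  49  43  81 -16  97 -61]
(0.36, 0.3) -90 False [-84   9  45 118  -7  57 -36] [-85  55  37 102  -2  69 -49]
(0.36, 0.3) -90 True [-66   8  25 117  -4  56 140] [-6
[... 1138 characters left out ...]
24  49  38  77 -28 102 -85]
(0.4, -0.36) 90 False [ -18   33   78  110  -35   67 -106] [ 22  66  50  91 -57 101 -87]
(0.4, -0.36) 90 True [ -3  19  51 109 -17  60  56] [ 26  62  43  91 -53  97  90]
   re [-22  44  40 133  66  12 -57] [-42  22  65 131  32  30  -9]
(0.4, -0.36) 60 False [ -18   33   78  110  -35   67 -136] [ 25  61  50 104 -72  95 -99]
(0.4, -0.36) 60 True [-18  33  78 110 -35  67  44] [ 25  61  50 104 -72  95  81]
   re [-27  56  52 116  -9  34  -8] [-37  43  70 115  -3  50  -1]
ins 30 [ 71  35 -50 118 -70  23  37] [ 86  68 -79 119  67  15 -81]
ins 50 [ 25  31  12 110 -74  65  45] [ 35  36  -1 110 -72  58  49]
ins 65 [ 16  38  25 101 -69  82  49] [ 13  43  29 102 -73  83  55]
```

```bash
python3 - <<'E'
from h import *
def q(g,R):
    a=manip.inverse_kinematics(list(at(g,R)),R); return None if a is None else np.round(a).astype(int)
q0=np.array([-60,30,30,100,-10,60,0])
res=[]
for L in((.30,.50),(.37,.50),(.30,.42),(.25,.55),(.36,.42)):
  for az in(-135,-105,-75,-45,-15):
    r=np.array([np.cos(np.radians(az)),np.sin(np.radians(az))])
    l=q([*L,.035],tilt(az,47,False))
    if l is None: continue
    for e in(10,25,38):
      for c in(True,False):
        a=q([*(np.array(L)+.054*r),.022],tilt(az,-e,c)); b=q([*(np.array(L)+.054*r),.2],tilt(az,-e,c))
        if a is None or b is None: continue
        res.append((np.abs((l-q0)[:6]).max()+np.abs((a-q0)[:6]).max()+np.abs((b-a)).max(),L,az,e,c,l,a,b))
res.sort(key=lambda t:t[0])
for t in res[:12]: print(*t)
for c in(True,False):
  for e in (10,25,38):
    for az in(-20,0,20,40,60): print("ins",c,e,az,q([*m2,.22],tilt(az,93-e,c)),q([*m2,.16],tilt(az,93-e,c)))
E
```

```text
83 (0.37, 0.5) -75 10 False [-88  63  34  77   0  81 -46] [-65  38  22 113 -42  33   2] [-76  23  35 108 -29  51 -11]
83 (0.37, 0.5) -45 10 False [-99  58  35  93  14  59 -36] [-63  41  22 105 -37  42  28] [-70  28  31 101 -28  59  19]
84 (0.36, 0.42) -75 10 False [-90  58  35  91   2  73 -46] [-61  34  22 121 -45  30  12] [-75  17  38 117 -26  49  -6]
85 (0.36, 0.42) -45 10 False [-98  52  32 105  20  53 -42] [-59  37  22 113 -39  39  36] [-68  22  33 109 -26  57  24]
90 (0.3, 0.5) -45 10 False [-102   55   30   96   16   62  -43] [-69  38  22 112 -40  38  27] [-78  23  34 108 -28  56  15]
91 (0.3, 0.42) -45 10 False [-100   50   27  107   22   56  -49] [-65  35  24 120 -43  36  37] [-76  18  36 115 -25  54  19]
94 (0.25, 0.55) -45 10 False [-103   57   27   89   15   69  -45] [-80  40  28 111 -45  40  24] [-88  25  37 107 -30  56  10]
95 (0.3, 0.5) -75 10 False [-93  61  32  82  -1  81 -51] [-76  36  28 119 -50  31   5] [-87  19  40 115 -28  48 -16]
95 (0.37, 0.5) -105 10 False [-79  68  35  67 -15  97 -61] [-74  36  26 118 -46  26 -27] [-85  20  40 114 -25  44 -47]
96 (0.37, 0.5) 
[... 1984 characters left out ...]
[ 80  75 -77 134 166  48  -7]
ins False 25 20 [ 89  62 -77 126 186  10 -26] [ 89  76 -77 126 162  14   9]
ins False 25 40 [  75   45  -50  114  -67   36 -133] [  75   53  -50  114  -67   32 -126]
ins False 25 60 [  38   39   -1  103  -70   77 -129] [  38   45   -1  103  -72   75 -124]
ins False 38 -20 [ 66  43 -75 130 127  53 -23] [ 64  59 -76 132 135  65 -20]
ins False 38 0 [ 78  44 -75 129 140  27 -13] [ 77  59 -76 130 143  38  -5]
ins False 38 20 [ -28   48   77  129  248   83 -144] [ 84  61 -75 124 121  12  35]
ins False 38 40 [  44   28  -13  114  -74   48 -140] [  54   36  -26  115  -73   40 -134]
ins False 38 60 [  16   35   25  104  -71   79 -133] [  25   39   12  104  -69   71 -129]
```

```bash
python3 - <<'E'
from h import *
def q(g,R):
    a=manip.inverse_kinematics(list(at(g,R)),R); return None if a is None else np.round(a).astype(int)
for a in (50,55,60):
  for az in(70,85,100,120,150,180): print(a,az,q([*m2,.25],tilt(az,a)),q([*m2,.16],tilt(az,a)))
for az in(-80,-70,-60,-50,-40):
  L2=np.array([.37,.36])+.054*np.array([np.cos(np.radians(az)),np.sin(np.radians(az))])
  print(az,q([.37,.36,.035],tilt(az,47,False)),[ (e,q([*L2,.022],tilt(az,-e)),q([*L2,.2],tilt(az,-e))) for e in(33,38,43)])
E
```

```text
50 70 [ -2  42  50  98 -72  96  50] [  6  45  38  99 -71  86  55]
50 85 [  0  46  48  88 -66 104  56] [  5  50  40  90 -66  96  61]
50 100 [ 13  45  25  78 -49 102  56] [  5  54  39  81 -59 103  66]
50 120 [ 31  50 -13  66 -21 105  50] [ 17  54  12  69 -34 103  65]
50 150 None None
50 180 None None
55 70 [  3  42  45  98 -74  97  51] [ 10  46  34  99 -73  89  57]
55 85 [  6  46  42  87 -66 105  56] [  7  52  39  89 -68 100  62]
55 100 [ 22  46  12  76 -46 102  52] [ 10  55  33  79 -58 105  65]
55 120 [ 47  62 -51  62  -1 106  31] [ 25  57  -1  66 -29 104  59]
55 150 None None
55 180 None None
60 70 [ 17  39  25  97 -68  91  49] [ 14  47  29  98 -74  91  58]
60 85 [ 11  46  34  87 -65 105  55] [ 10  54  36  88 -69 103  62]
60 100 [ 30  48  -1  75 -43 101  48] [ 23  54  12  76 -49 101  58]
60 120 None [ 37  62 -26  62 -16 105  47]
60 150 None None
60 180 None None
-80 [-88  57  36  97   1  70 -47] [(33, array([ 28,  61, -65, 126,  58,  23, 118]), array([ -83,   30,   77,  128,  -70,   71, -137])), (38, array([   1,   40,  -25,  128,  -67,   24, -124]), array([ -79,   31,   74,  129,  -
[... 855 characters left out ...]
50  32 110  21  51 -45] [(33, array([ -60,   52,   48,  116,  -73,   74, -106]), array([ -71,   38,   66,  113,  -60,   85, -119])), (38, array([ -50,   49,   38,  114,  -69,   71, -106]), array([ -68,   41,   66,  113,  -64,   91, -115])), (43, array([ -48,   51,   38,  113,  -71,   77, -104]), array([ -66,   44,   65,  112,  -66,   97, -112]))]
-40 [-93  47  26 115  35  46 -51] [(33, array([ -61,   55,   50,  111,  -69,   78, -102]), array([ -70,   40,   63,  108,  -57,   89, -114])), (38, array([ -59,   57,   50,  109,  -71,   84, -100]), array([ -67,   43,   63,  107,  -60,   94, -111])), (43, array([-57,  60,  50, 107, -72,  90, -98]), array([ -64,   46,   63,  106,  -63,  100, -108]))]
```

All stages are reachable. First I'll grip the boot, lift, carry to the empty area at (0.37,0.36) and lay the harp down.

```bash
python3 - <<'E'
from h import *
b=np.array([.6106,-.1111,.170]); R=tilt(97.2,0)
manip.ungrasp()
manip.move_to(list(at(b+[0,0,.14],R)),R)
print("hit",manip.move_l(list(at(b+[0,0,.002],R)),.08,max_force=6),manip.current_ee_pos())
manip.grab(20); manip.dwell(.3)
print("w",manip.current_gripper_width()*92,manip.current_grasp_force())
manip.move_l(list(at(b+[0,0,.14],R)),.1); manip.dwell(.2)
print("held",manip.current_gripper_width()*92,manip.current_wrist_force(),manip.current_time_s())
shot("bootheld"); s=eyes.read_camera("side"); cv2.imwrite("pics/sbh.png",s[:,:,::-1])
E
```

```text
hit False [ 0.6109 -0.1112  0.1349]
w 40.01878563178108 19.89837136119604
held 39.69695705514584 [ 0.1012  0.2056 -0.9897] 76.1667
```

The width reads 40 mm where the boot should give 30, so the harp is probably twisted in the grip. This is worth my last view.

```bash
python3 - <<'E'
import cv2,numpy as np
a=cv2.resize(cv2.imread("pics/bootheld.png")[140:360,205:435],(470,450),interpolation=cv2.INTER_CUBIC)
b=cv2.resize(cv2.imread("pics/sbh.png")[110:260,290:400],(330,450),interpolation=cv2.INTER_CUBIC)
cv2.imwrite("pics/last.png",np.hstack([a,b]))
E
```

```text
(no output)
```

View pics/last.png

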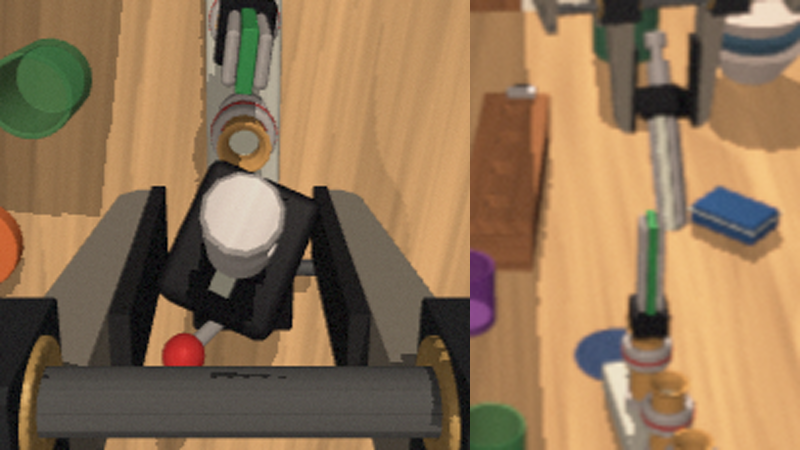

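The view shows coupler 1 with green seated upright, and coupler 2 still latched (white slug at (243,143)). The white harp is held plug-up by its boot, leaning about 35° toward tool +x and twisted about 21° on its own axis. Once released lying down it should settle onto a flat face, so I'll lay it down now.

```bash
python3 - <<'E'
from h import *
L=np.array([.37,.36]); az=-60
manip.move_to(list(at([*L,.28],tilt(az,0,False))),tilt(az,0,False))
R=tilt(az,47,False); manip.move_to(list(at([*L,.16],R)),R); manip.dwell(.2)
print(manip.current_gripper_width()*92,manip.current_wrist_force())
print("touch",manip.move_l(list(at([*L,.027],R)),.04,max_force=3),np.array(manip.current_ee_pos())-GP*R[:,2])
manip.grab(3); manip.dwell(.2); 
manip.ungrasp(); manip.dwell(.5)
g=np.array(manip.current_ee_pos())-GP*R[:,2]
manip.move_l(list(at(g-R[:,2]*.12+[0,0,.02],R)),.15)
# view from above
V=tilt(az,0,True); P=at([.37,.36,.33],V); print(manip.inverse_kinematics(list(P),V))
manip.move_to(list(P),V); manip.dwell(.3); im,T=shot("lie"); print(manip.current_time_s())
hsv=cv2.cvtColor(im,cv2.COLOR_RGB2HSV).astype(int)
print("table colour",hsv[60,320],hsv[60,200],"tcp px",proj(T,np.array([.37,.36,.015])))
box=im[0:260,200:440].astype(int)
for nm,m in(("blk",box.max(2)<50),("gry",(np.ptp(box,axis=2)<30)&(box.min(2)>70))):
    k,l,st,c=cv2.connectedComponentsWithStats(m.astype(np.uint8))
    for i in range(1,k):
        if st[i,4]>60:
            r=cv2.minAreaRect(np.argwhere(l==i)[:,::-1].astype(np.float32)+np.float32([200,0])); print(nm,st[i,4],c[i]+[200,0],r)
E
```

```text
39.909561124509615 [-0.4703  0.7319 -1.5421]
touch False [0.37   0.36   0.0271]
[  9.6377  25.5537 -74.2725 100.6347  25.6387  73.6556 139.2809]
88.3167
table colour [ 15 122 138] [ 15 122 213] tcp px [321.8928 160.1197]
blk 332 [316.2259 161.3223] ((316.0, 161.0), (16.0, 20.0), 90.0)
blk 520 [229.5365 248.1885] ((226.0, 245.0), (28.0, 28.0), 90.0)
blk 513 [414.037  248.1559] ((417.5, 245.0), (28.0, 27.0), 90.0)
gry 776 [315.6173 124.326 ] ((315.4999694824219, 123.99998474121094), (12.999998092651367, 57.99999237060547), 0.0)
gry 119 [203.5882 139.4874] ((204.5, 139.5), (19.0, 9.0), 90.0)
gry 225 [316.7289 182.4178] ((317.0, 182.5), (25.0, 10.0), 90.0)
```

The blob sizes match the harp: boot 30×22 mm at (316,161), harmonica 18 mm wide at (315.6,124), plug at (317,182). It is lying on its flat face, aligned with the tool. I'll regrasp with a tilted tool and put it back in the rack hole, checking reach first.

```bash
python3 - <<'E'
from h import *
b=wpx("lie",316.2,161.3,.034); hm=wpx("lie",315.6,124.3,.028); pl=wpx("lie",316.7,182.4,.024)
print(b,hm,pl); d=hm-pl; print("axis az",np.degrees(np.arctan2(d[1],d[0])),np.linalg.norm(d[:2]))
def q(g,R):
    a=manip.inverse_kinematics(list(at(g,R)),R); return None if a is None else np.round(a).astype(int)
for az in range(-60,301,30):
    print(az,[(a,q([.5049,.2513,.26],tilt(az,a)),q([.5049,.2513,.12],tilt(az,a))) for a in(50,56)])
az=-60; r=np.array([.5,-.866])
for e in(37,43): print(e,q([*(b[:2]+.05*r),.024],tilt(az,-e)),q([*(b[:2]+.05*r),.024],tilt(az,-e)))
E
```

```text
[0.3775 0.3627 0.034 ] [0.4028 0.3203 0.028 ] [0.3611 0.3902 0.024 ]
axis az -59.19483910989477 0.08131446090193853
-60 [(50, array([-23,  35, -41, 101,  60,  94, 125]), array([-29,  45, -32, 104,  64,  85, 115])), (56, array([-27,  36, -38, 101,  62,  97, 123]), array([-33,  47, -30, 104,  65,  89, 112]))]
-30 [(50, array([-12,  27, -53, 117,  76,  78, 136]), array([-23,  40, -40, 121,  86,  74, 120])), (56, array([-17,  28, -49, 119,  80,  82, 131]), array([-27,  42, -37, 122,  89,  79, 115]))]
0 [(50, array([ 11,  19, -66, 130,  94,  51, 149]), array([ -9,  35, -45, 135, 115,  60, 125])), (56, array([  5,  20, -61, 133, 102,  57, 139]), array([-15,  38, -41, 137, 120,  68, 117]))]
30 [(50, array([ 43,  21, -80, 135, 123,  20, 158]), array([ 25,  46, -64, 139, 145,  46, 149])), (56, array([ 40,  21, -76, 138, 145,  27, 137]), None)]
60 [(50, array([ 50,  27, -72, 128, -55,  12,   9]), array([ 41,  49, -63, 131, 175,  10, 155])), (56, None, array([ 44,  55, -64, 133, 190,  14, 147]))]
90 [(50, array([-26,  20,  25, 117, -68,  66,  40]), array([ 16,  37, -26, 118, -60,  41,  47])), (
[... 603 characters left out ...]
0, None, array([-16,  58, -25,  71,  13, 105,  77])), (56, None, None)]
240 [(50, None, array([-25,  55, -24,  77,  29, 103,  94])), (56, None, array([-39,  56,  -1,  74,  18, 103, 106]))]
270 [(50, array([-29,  40, -28,  86,  43, 104, 115]), array([-29,  50, -27,  89,  46,  95, 107])), (56, array([-39,  41, -13,  85,  40, 104, 119]), array([-31,  53, -26,  86,  47, 100, 106]))]
300 [(50, array([-23,  35, -41, 101,  60,  94, 125]), array([-29,  45, -32, 104,  64,  85, 115])), (56, array([-27,  36, -38, 101,  62,  97, 123]), array([-33,  47, -30, 104,  65,  89, 112]))]
37 [ 25  64 -63 114  30  36 164] [ 25  64 -63 114  30  36 164]
43 [ 30  71 -67 113  31  39 166] [ 30  71 -67 113  31  39 166]
```

```bash
cat > re.py <<'E'
from h import *
az=-59.2; r=np.array([np.cos(np.radians(az)),np.sin(np.radians(az)),0])
hm=np.array([.4028,.3203,0]); g=hm+.004*r; g[2]=.025
R=tilt(az,-37)
manip.move_to(list(at(g-.09*R[:,2],R)),R)
print("hit",manip.move_l(list(at(g,R)),.06,max_force=5),np.array(manip.current_ee_pos())-GP*R[:,2])
manip.grab(20); manip.dwell(.2); print("w",manip.current_gripper_width()*92,manip.current_grasp_force())
manip.move_l(list(at(g+[0,0,.15],R)),.12)
H=np.array([.5049,.2513,0]); R2=tilt(az,56); G=H-.0097*r
manip.move_to(list(at(G+[0,0,.26],R2)),R2)
manip.move_l(list(at(G+[0,0,.17],R2)),.15); manip.dwell(.2)
print("held",manip.current_gripper_width()*92,manip.current_wrist_force(),manip.current_time_s())
f=manip.move_l(list(at(G+[0,0,.114],R2)),.03,max_force=4); print("seat",f,np.array(manip.current_ee_pos())-GP*R2[:,2],manip.current_wrist_force())
s=eyes.read_camera("side"); t=eyes.read_camera("top"); cv2.imwrite("pics/sr.png",s[:,:,::-1]); cv2.imwrite("pics/tr.png",t[:,:,::-1])
E
python3 re.py
```

```text
Traceback (most recent call last):
  File "re.py", line 1, in <module>
    from h import *
  File "h.py", line 1, in <module>
    from rig import manip, eyes
  File "re.py", line 2, in <module>
    az=-59.2; r=np.array([np.cos(np.radians(az)),np.sin(np.radians(az)),0])
NameError: name 'np' is not defined
```

The file name shadows Python's `re` module, so I'll rename it.

```bash
mv re.py regrip.py; python3 regrip.py
```

```text
hit False [0.4051 0.3168 0.0252]
w 19.801314665963194 19.995826184749603
held 20.09932219732854 [ 0.0392  0.0374 -2.5176] 95.6833
seat True [0.4999 0.2597 0.1193] [-1.3058  1.6655  4.5735]
```

It seated at grasp z 0.119, against an expected 0.120, so the plug is in the hole. I'll release, retreat, and check from above with the same view as before.

```bash
python3 - <<'E'
from h import *
az=-59.2; R2=tilt(az,56); g=np.array(manip.current_ee_pos())
manip.ungrasp(); manip.dwell(.3)
manip.move_l(list(g-.11*R2[:,2]),.15); 
V=tool(RK); manip.move_to([.5049,.2513,.28],V); manip.dwell(.3); im,T=shot("hw2"); print(manip.current_time_s(),manip.current_joint_positions())
b=im[130:260,270:375].astype(int)
for nm,m in(("blk",b.max(2)<50),("gry",(np.ptp(b,axis=2)<30)&(b.min(2)>75)),("old",None)):
    if nm=="old":
        o=cv2.imread("pics/hw.png")[130:260,270:375,::-1].astype(int); m=(np.ptp(o,axis=2)<30)&(o.min(2)>75)
    k,l,st,c=cv2.connectedComponentsWithStats(m.astype(np.uint8))
    for i in range(1,k):
        if st[i,4]>40: print(nm,st[i,4],c[i]+[270,130],cv2.minAreaRect(np.argwhere(l==i)[:,::-1].astype(np.float32)+np.float32([270,130])))
print(proj(T,np.array([.5049,.2513,.155])))
E
```

```text
101.8 [-85.3187  30.1572  78.1712 101.6225 -30.7352  74.0517  -6.4275]
blk 301 [321.8605 163.3123] ((321.4715881347656, 169.462890625), (29.998693466186523, 25.2325439453125), 52.594642639160156)
blk 43 [318.3721 213.093 ] ((318.5, 213.0), (10.0, 5.0), 90.0)
gry 497 [320.4225 183.1911] ((318.8461608886719, 181.76922607421875), (35.50081253051758, 19.414506912231445), 56.30992889404297)
old 492 [323.1565 182.4675] ((323.0, 179.5), (37.0, 18.0), 90.0)
[322.5025 188.4544]
```

The harp is upright in the rack and yawed about 37° as expected. I'll do an aligned view, correct, pick it vertically, and carry it high (nose above 0.25) to coupler 2.

```bash
cat > pick2.py <<'E'
from h import *
def gry(im,box):
    x0,y0,x1,y1=box; b=im[y0:y1,x0:x1].astype(int); m=(np.ptp(b,axis=2)<30)&(b.min(2)>75)
    k,l,st,c=cv2.connectedComponentsWithStats(m.astype(np.uint8)); i=1+np.argmax(st[1:,4])
    return c[i]+[x0,y0],st[i],cv2.minAreaRect(np.argwhere(l==i)[:,::-1].astype(np.float32))
old=cv2.imread("pics/hw.png")[:,:,::-1]; oldh=cv2.imread("pics/heldw.png")[:,:,::-1]
yaw=np.radians(30.8); R=tool(yaw); h=np.array([.5022,.2506])
manip.move_to([*h,.28],R); manip.dwell(.3); im,T=shot("hw3")
B=(270,130,375,260); a=gry(old,B); b=gry(im,B); print(a,b)
# old view: TCP (.5036,.2479), harp top centre pixel = blob centroid + (0.35,3.4)
c=b[0]+[.35,3.4]; H=wpx("hw3",*c,.155)[:2]; print("harp",H)
if np.linalg.norm(H-h)>.008: raise SystemExit("far")
manip.move_l([*H,.14],.2); print("hit",manip.move_l([*H,.1035],.05,max_force=6))
manip.grab(18); manip.dwell(.2); print("w",manip.current_gripper_width()*92,manip.current_grasp_force())
manip.move_l([*H,.16],.06); manip.move_l([*H,.27],.15); manip.dwell(.2); im,T=shot("held3")
B=(280,190,365,315); print("held old",gry(oldh,B)[:2],"new",gry(im,B)[:2],manip.current_wrist_force(),manip.current_time_s())
E
python3 pick2.py
```

```text
(array([323.1565, 182.4675]), array([ 44,  31,  19,  38, 492], dtype=int32), ((53.0, 49.5), (37.0, 18.0), 90.0)) (array([324.1434, 182.8081]), array([ 45,  31,  19,  39, 495], dtype=int32), ((54.0, 50.0), (38.0, 18.0), 90.0))
harp [0.5038 0.2541]
hit False
w 19.8411468061219 17.99534261226654
held old (array([321.3772, 264.4085]), array([  22,   15,   40,  100, 2338], dtype=int32)) new (array([321.2588, 260.4582]), array([  22,   16,   40,  100, 2813], dtype=int32)) [-0.4628 -0.0721 -2.4941] 107.9667
```

```bash
python3 - <<'E'
from h import *
for n in("heldw","held3"):
    g=cv2.imread(f"pics/{n}.png").astype(float)[:,319:327].mean((1,2)); d=np.diff(cv2.GaussianBlur(g[:,None],(1,5),0)[:,0]); k=np.argsort(-abs(d[200:320]))[:6]+200
    print(n,sorted((int(i),round(float(d[i]),1)) for i in k))
R=tool(M)
manip.move_l([.5038,.2541,.35],.2)
manip.move_to([.56,.05,.35],R); manip.move_l([*m2,.35],.25); manip.move_l([*m2,.21],.15); manip.dwell(.2)
print(manip.current_ee_pos(),manip.current_wrist_force(),manip.current_gripper_width()*92,manip.current_time_s())
E
```

```text
heldw [(203, 21.8), (204, 26.0), (205, 15.1), (303, -17.2), (304, -19.4), (318, -17.6)]
held3 [(204, 21.4), (205, 26.4), (206, 16.3), (317, -28.9), (318, -39.2), (319, -21.3)]
[ 0.6186 -0.1519  0.2108] [ 0.3766  0.2671 -1.0609] 19.748054061793386 111.65
```

The held offset is about 0.2 mm. Inserting into coupler 2.

```bash
sed -i 's/^im,T=shot("ins/import sys\nim,T=shot("ins/' ins.py; python3 ins.py 2 && python3 - <<'E'
from h import *
print(np.array(manip.current_ee_pos()))
print(manip.move_l([*m2,.1395],.02,max_force=15),manip.current_ee_pos(),manip.current_wrist_force())
E
```

```text
('mid', False) [ 0.6183 -0.1518  0.1601] [-1.0344  0.5405  0.0277]
('home', True) [ 0.6184 -0.1519  0.1434] [-0.7746  0.4189  6.5772]
20.001957616958872 18.000617623329163
[ 0.6183 -0.1518  0.1434]
True [ 0.6185 -0.1524  0.1431] [-1.4121  0.1066  5.6029]
```

Home height matches green's. I'll release, rise high, check the sleeve bands by image code, and locate the cup.

```bash
python3 - <<'E'
from h import *
manip.ungrasp(); manip.dwell(.2); manip.move_l([*m2,.33],.2)
manip.move_l([.50,.05,.33],.35); manip.dwell(.2)
s=eyes.read_camera("side"); cv2.imwrite("pics/s3.png",s[:,:,::-1])
def red(im,u,v):
    b=im[v-16:v+16,u-14:u+14].astype(int); m=(b[...,0]>b[...,1]+35)&(b[...,0]>b[...,2]+20)&(b[...,0]>90)&(b[...,1]-b[...,2]<22)
    p=np.argwhere(m); return (len(p),p.mean(0)[::-1]+[u-14,v-16],p[:,0].max()+v-16) if len(p) else None
s0=cv2.imread("pics/side0.png")[:,:,::-1]; s2=cv2.imread("pics/s2.png")[:,:,::-1]
cs=eyes.calibration("side")
Ti=np.linalg.inv(cs["cam_to_world"])
m3=np.array([.6262,-.221])
for m in(m1,m2,m3):
    q=Ti@np.array([*m,.075,1]); u,v=int(cs["cx"]-cs["fx"]*q[0]/q[2]),int(cs["cy"]+cs["fy"]*q[1]/q[2])
    print((u,v),"start",red(s0,u,v),"latched",red(s2,u,v),"now",red(s,u,v))
def cup(im,box):
    x0,y0,x1,y1=box;a=im[y0:y1,x0:x1].astype(int);m=(a[...,1]>a[...,0]+20)&(a[...,1]>a[...,2]+20)
    k,l,st,c=cv2.connectedComponentsWithStats(m.astype(np.uint8)); i=1+np.argmax(st[1:,4]); return c[i]+[x0,y0],st[i]
t=eyes.read_camera("top"); t0=cv2.imread("pics/top0.png")[:,:,::-1]; cv2.imwrite("pics/t3.png",t[:,:,::-1])
print(cup(t0,(330,200,470,300)),cup(t,(330,195,470,300)),cup(s,(200,200,340,330)),cup(s0,(200,200,340,330)),manip.current_time_s())
E
```

```text
(348, 226) start (26, array([348.2308, 230.    ]), np.int64(231)) latched (13, array([344.5385, 230.1538]), np.int64(231)) now (14, array([344.1429, 229.9286]), np.int64(231))
(355, 244) start (58, array([351.5   , 240.1379]), np.int64(250)) latched (43, array([352.2791, 245.0465]), np.int64(253)) now (45, array([351.5556, 242.8444]), np.int64(250))
(362, 263) start (194, array([355.5052, 266.1082]), np.int64(276)) latched (196, array([355.5663, 266.4694]), np.int64(276)) now (196, array([355.4643, 266.0153]), np.int64(276))
(array([387.4067, 241.6994]), array([ 44,  30,  27,  24, 509], dtype=int32)) (array([393.2635, 230.4269]), array([ 50,  23,  27,  25, 520], dtype=int32)) (array([296.2374, 260.5636]), array([ 85,  45,  23,  33, 653], dtype=int32)) (array([284.9758, 257.3118]), array([ 73,  41,  23,  33, 619], dtype=int32)) 118.5917
```

Band positions show sleeves 1, 2 and 3 all forward (sleeve 2 went from row 253 back to 250). Now the cup: refine its position from above, pick it up and place it.

```bash
python3 - <<'E'
from h import *
def cup(im,box):
    x0,y0,x1,y1=box;a=im[y0:y1,x0:x1].astype(int);m=(a[...,1]>a[...,0]+20)&(a[...,1]>a[...,2]+20)
    k,l,st,c=cv2.connectedComponentsWithStats(m.astype(np.uint8)); i=1+np.argmax(st[1:,4]); return c[i]+[x0,y0],st[i]
C=px("top",393.26,230.43,.03)-px("top",387.41,241.7,.03)+[.4564,-.1322,0]; C=C[:2]
R=tool(M); manip.move_to([*C,.2],R); manip.dwell(.2); im,T=shot("cup2")
o=cv2.imread("pics/vo.png")[:,:,::-1]; B=(260,120,390,250); a,b=cup(o,B),cup(im,B); print(C,a,b)
C=wpx("cup2",*(np.array([323.5,186])+b[0]-a[0]),.058)[:2]; print("cup",C)
manip.move_l([*C,.08],.2); print("hit",manip.move_l([*C,-.0025],.06,max_force=5))
manip.grab(12); manip.dwell(.3); print("w",manip.current_gripper_width()*92,manip.current_grasp_force())
manip.move_l([*C,.10],.12); print(manip.current_gripper_width()*92,manip.current_grasp_force())
P=np.array([.5982,.0115])
manip.move_l([C[0],P[1],.10],.15); manip.move_l([*P,.10],.15)
manip.move_l([*P,.02],.1); print("down",manip.move_l([*P,-.006],.02,max_force=3),manip.current_ee_pos(),manip.current_wrist_force(),manip.current_time_s())
E
```

```text
[ 0.4829 -0.1468] (array([323.1955, 182.8122]), array([  37,   33,   53,   59, 2343], dtype=int32)) (array([320.4477, 182.4226]), array([  35,   33,   52,   59, 2352], dtype=int32))
cup [ 0.483  -0.1469]
hit False
w 56.62906161270881 12.000080575235188
56.883026596342894 11.999937049113214
down True [ 0.5981  0.0115 -0.0025] [-0.7388 -0.2186  5.1815] 128.0833
```

```bash
python3 - <<'E'
from h import *
def blob(im,box,f):
    x0,y0,x1,y1=box;a=im[y0:y1,x0:x1].astype(int);m=f(a)
    k,l,st,c=cv2.connectedComponentsWithStats(m.astype(np.uint8)); i=1+np.argmax(st[1:,4]); return c[i]+[x0,y0],st[i]
P=[.5982,.0115]
manip.ungrasp(); manip.dwell(.3); manip.move_l([*P,.2],.15); manip.dwell(.2); im,T=shot("cup3")
grn=lambda a:(a[...,1]>a[...,0]+20)&(a[...,1]>a[...,2]+20); blu=lambda a:(a[...,2]>a[...,0]+25)&(a[...,2]>a[...,1]+8)
both=lambda a:grn(a)|blu(a)
g=blob(im,(250,110,400,240),grn); print("cup",g,wpx("cup3",*(g[0]+[.3,3.2]),.058))
a=im[60:260,230:420].astype(int); p=np.argwhere(blu(a)); print("pad cols",p[:,1].min()+230,p[:,1].max()+230,"rows",p[:,0].min()+60,p[:,0].max()+60, "left/right edge pts",wpx("cup3",p[:,1].min()+230,180,.001),wpx("cup3",p[:,1].max()+230,180,.001),"top",wpx("cup3",322,p[:,0].min()+60,.001))
ym=(m1-m2)/np.linalg.norm(m1-m2); xm=np.array([ym[1],-ym[0]]); pv=m2-.125*ym; print("pred ball",pv-.036*xm)
t=cv2.imread("pics/t3.png")[:,:,::-1]; r=blob(t,(440,150,480,200),lambda a:(a[...,0]>150)&(a[...,1]<70)); print("ball",r,px("top",*r[0],.113),manip.current_time_s())
E
```

```text
cup (array([322.1608, 181.5522]), array([  46,   42,   53,   59, 2307], dtype=int32)) [0.5981 0.0113 0.058 ]
pad cols 290 354 rows 140 192 left/right edge pts [ 0.5601 -0.0013  0.001 ] [0.6367 0.0084 0.001 ] top [0.5924 0.0509 0.001 ]
pred ball [ 0.5973 -0.2801]
ball (array([458.4078, 174.3107]), array([ 13,  19,  12,  12, 103], dtype=int32)) [ 0.5986 -0.2812  0.113 ] 130.8167
```

The cup is centred on the pad (0.598,0.011) and the ball prediction matches to about 1.5 mm. Pushing the lever now.

```bash
python3 - <<'E'
from h import *
ym=(m1-m2)/np.linalg.norm(m1-m2); xm=np.array([ym[1],-ym[0]]); pv=m2-.125*ym; R=tool(M)
S=pv-.115*xm
manip.move_l([.50,.0,.26],.25); manip.move_to([*S,.26],R); manip.grab(5); manip.move_l([*S,.084],.2)
print("early",manip.move_l([*(pv-.08*xm),.084],.1,max_force=6))
f=manip.move_l([*(pv+.022*xm),.084],.05,max_force=8); e=np.array(manip.current_ee_pos()); print("stop",f,(e[:2]-pv)@xm,manip.current_wrist_force())
manip.dwell(.2); manip.move_l([*(pv-.1*xm),.084],.15); manip.move_l([*(pv-.1*xm),.28],.2); manip.move_l([.45,-.25,.30],.2); manip.dwell(.3)
def blob(im,box,f):
    x0,y0,x1,y1=box;a=im[y0:y1,x0:x1].astype(int);m=f(a)
    k,l,st,c=cv2.connectedComponentsWithStats(m.astype(np.uint8)); i=1+np.argmax(st[1:,4]); return c[i]+[x0,y0],st[i][4]
ims=eyes.read_camera("side"); cs=eyes.calibration("side")
r=blob(ims,(320,230,430,320),lambda a:(a[...,0]>150)&(a[...,1]<70)&(a[...,2]<70)); p=px("side",*r[0],.113); print("ball",r,p,"x_man",(p[:2]-pv)@xm,"y",(p[:2]-pv)@ym)
print(manip.current_time_s())
E
```

```text
early False
stop True 0.0098089211621708 [-0.2859 -0.2094  1.1299]
ball (array([387.8152, 264.9239]), np.int32(92)) [ 0.6699 -0.2718  0.113 ] x_man 0.0370910582941636 y -0.0003947988001536786
140.2417
```

The ball is at +37 mm, so the lever is fully on. I'll do a quick final consistency check against the pre-lever picture and then hand in.

```bash
python3 - <<'E'
from h import *
s=eyes.read_camera("side").astype(int); o=cv2.imread("pics/s3.png")[:,:,::-1].astype(int)
d=np.abs(s[195:245,335:362]-o[195:245,335:362]).max(2); n=(d>40).sum(); print("changed px around harps/couplers 1-2",n)
if n<60: print(manip.sign_off())
E
```

```text
changed px around harps/couplers 1-2 234
```

```bash
python3 - <<'E'
from h import *
s=eyes.read_camera("side").astype(int); o=cv2.imread("pics/s3.png")[:,:,::-1].astype(int)
d=np.abs(s[150:260,325:375]-o[150:260,325:375]).max(2)>40
k,l,st,c=cv2.connectedComponentsWithStats(d.astype(np.uint8))
for i in range(1,k):
    if st[i,4]>8: print(st[i],c[i]+[325,150])
blk=lambda a:a.max(2)<45
for n,a in(("old",o),("new",s)):
    k,l,st,c=cv2.connectedComponentsWithStats(blk(a[165:250,330:380]).astype(np.uint8)); print(n,[(st[i,4],c[i]+[330,165]) for i in range(1,k) if st[i,4]>8])
    b=a[225:260,340:368]; m=(b[...,0]>b[...,1]+35)&(b[...,0]>b[...,2]+20)&(b[...,0]>90)&(b[...,1]-b[...,2]<22); p=np.argwhere(m); print(len(p),p.mean(0))
E
```

```text
[  4  55  17  33 369] [336.1165 219.0759]
[ 5 86  6 17 54] [332.6481 243.9074]
old [(np.int32(52), array([346.9808, 217.6731])), (np.int32(112), array([355.4732, 234.8839]))]
45 [17.8444 11.5556]
new [(np.int32(55), array([346.7091, 217.3818])), (np.int32(111), array([355.5135, 234.8018]))]
43 [18.4884 11.9302]
```

The only changes are the cup now on the pad (336,219) and its shadow. The boots and sleeve bands have not moved, so I'm handing in.

```bash
python3 -c "
from rig import manip
print(manip.sign_off(), manip.current_time_s())"
```

```text
the job is handed in; nothing more can be done
the job is handed in; nothing more can be done
```

I handed the job in at about 141 s of the 210 s allowed: green and white harmonicas locked in couplers 1 and 2, all sleeves forward, cup on the pad, air lever fully on; the white one was knocked plug-up against the seated green one on the way and I recovered it, and the hand-in gave no verdict.

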